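# Swing out the folding hook and hang the pail

## Task

On the narrow upright oak board, swing the folded steel hook arm all the way out until it stops square to the board. Then pick up the small steel pail that has the arched handle with a wooden grip, hang it on the arm by that handle, and leave it hanging there still, clear of the worktop.

Things in the scene. Friction and masses are not known exactly. Their poses are not given: they have to be found in the camera images.
- hook_arm (a joint): Swing of the hook arm, rad, about an upright hinge: 0 = folded flat along the oak board, 1.571 = fully out, square to the board, at its stop. Starts at 0 to 0.35. Friction hinge, about 1 N at the arm's end; no spring, stays where left. The arm is a level round steel rod, 11 mm thick; folded, its last 70 mm reach past the board's end, free on both sides.
- hook_hinge (a point): Hinge of the arm, fixed to the board: on the hinge axis at the height of the rod's centre line, 165 mm above the worktop. Axes of the board: -x straight out of its front, -y the way the folded arm points, z up. Board 195 mm tall, 20 mm thick, its front 20 mm behind this point; it ends 20 mm to the +y side and 80 mm to the -y side. Steel lugs reach 23 mm above and below.
- hook_tip (a point): Outer end of the rod's straight part, on its centre line, 150 mm from the hinge. Beyond it a short upturned end keeps things from sliding off: it reaches 11 mm further out, its top 20 mm above this point. Axes turn with the arm: -y outwards along the rod, z up; as the arm opens, this point moves towards -x.
- pail_grip (a point): Centre of the steel pail's grip: an upright wooden knob, 20 mm thick, 43 mm tall, on top of a rigid arch of 6 mm wire. z up; one looks through the arch along x. Below this point: arch's inner peak 27 mm, rim 80 mm, underside 140 mm. Arch 62 mm wide inside, narrowing over its top 30 mm. Pail 70 mm wide, 0.13 to 0.25 kg. Hung, this point is 33 mm above the rod's centre line.
There are look-alikes about, which are no part of the job. What is meant by the part that bears hook_arm is not pink, and is the larger of those in its own colour. What is shaped like the part that bears pail_grip but blue or yellow is not meant.

How it is judged:
By the outcome, as a careful person would: the job done as asked, in the order asked, and still so for the second after the job is handed in, with the robot touching nothing.
It also fails if it takes over 61 s, if anything falls off the work surface, if the arm or the gripper's body presses on something with over 40 N, if the wrist force passes 120 N, or if a joint passes its speed limit or range.

## Robot

A 6-joint arm with a two-finger parallel gripper is mounted at the origin on the work surface. World frame = base frame: x ahead of the robot, y to its left, z up, the work surface at z = 0. Lengths are in m, angles in rad, forces in N, time in s.
With the tool pointing down it reaches from about 0.375 to 0.9 m from the base axis. Payload 3.1 kg.
Tool frame: the origin (TCP) lies at the very end of the fingers, on their centre line; the grasp point (between the pads) lies 19 mm behind it (hold_point_z is the distance from the TCP to the grasp point, in m); z points along the fingers, x is the direction in which the jaws open and shut, and the axes are right-handed (so a half turn about z gives the same grasp; the last joint's range is limited). The gripper opens to 87 mm and grips with 3 to 60 N. Pads are 19 mm wide; open, the fingers measure 117 mm over their backs; the gripper's body (75 mm by 190 mm) begins 51 mm behind the grasp point.
Start: joints at [-1.28, 0.527, 1.433, -0, 1.181, -0.178], TCP at [0.283, -0.557, 0.223] pointing down, gripper open.
Joint ranges: [-3.08, 3.08], [-0.75, 2.2], [0.22, 2.44], [-1.43, 4.57], [0, 2.65], [-2.85, 2.85]. Speed limits (rad/s): [2.79, 2.79, 3.14, 3.14, 3.14, 3.14].

## Interface

Orientations are given as a unit quaternion [x, y, z, w].
In Python, from rig import * gives the robot as it stands.
- The arm moves only by the tool carry_out, never from a script. Its argument "deltas" is a list of rows, each a list of 7 numbers: the closure, from -1 (fully open) to 1 (shut), then the shift along the tool's x, y, z in units of 25 mm (1.0 is 25 mm), then the turn, a rotation vector about the tool's x, y, z in degrees. In form: [[jaw, x, y, z, rx, ry, rz], ...]. A call has 1 to 8 rows; each row is the pose to reach, as a shift and turn from the pose commanded when the call began, along the tool's axes at that moment; what a row does not reach only later rows make up. A row lasts 1/10 s, in which the tool goes at most 50 mm and 8.59 degrees, less where a joint would pass 70% of its speed; a pose out of reach is approached as far as the arm can. A call with a gripper value outside its range is refused whole. The fingers move at their own pace and stop on an object; "force" is the grip in N (left out, the last holds). Time passes only in rows, so rows that repeat a pose let the fingers close. It gives the time, the measured TCP pose, the force and the opening at its end, in the units of the state.
- get_obs(): the state, without advancing time (a new reading comes with each control period).
- camera(name): name is "scene" or "top" or "wrist"; returns (picture, depth): 384x512x3 uint8, red, green, blue; 384x512 float32, m along the optical axis (not along the pixel's ray), 0 where there is no reading.
- camera_info(name): a dict with "mtx" (3x3 intrinsics, pixels), "origin" and "rotation" of the camera in the world. Camera axes: x right, y down, z forward; pixel columns grow to the right and rows downward; lengths in m; the calibration is good to about 2 mm. The wrist camera is an equidistant fisheye: a pixel r from the principal point sees the ray r / f radians off the axis. A picture is of the moment at which its call begins: read the wrist's pose just before it. camera_info takes no time and is no camera call; for the wrist camera it gives the pose at the moment of the call.
- hand_in(): hands the job in, once; it reports no verdict.
Trained networks look in the newest picture that a camera, given by its name, has taken for a name from the list of things; names that differ only in an ending like _2 or _b are one class to them, and where a whole thing is asked for, a point or a joint stands for the part that bears it (a point fixed in the world has none). Each returns a list of dicts, best first, with "score" (0 to 1); they miss things now and then, are a little off and sometimes report something else, mostly with a low value. They report only what shows in the picture. A call takes as long as a camera call. They do not tell look-alikes from the thing itself.
- spot_in(camera, target): "pixel" ([row, column] in pixels, amid what is visible of it).
The state is a dict: "time": time; "q": joint angles; "joint_velocities": joint speeds; "joint_torque": joint torques, N m; "position": TCP position; "tool_rot": TCP orientation; "ft_force": force on the tool from outside, world axes, zero at the start; "moment": the same for the moment, N m; "grip_width": finger opening in m.
Only numpy, scipy, OpenCV 4.12 (cv2) and the standard library are available. Lean on these libraries where they do the work, as an engineer would, in place of code of your own. Each camera call takes 0.05 s, during which the arm holds its last target.

## Working session

There is one attempt and no reset: what is moved stays moved. The work goes in short steps, Python scripts to look and compute and a tool call to move; the robot and the scene stay as the last step left them, time stands still between calls to the robot, and variables do not carry over. Pictures are saved under pics/ and viewed, and the job is handed in when it is done.

Besides the shell and the picture viewer there is one more tool, called after "Call:" as name([rows], argument=value, ...), one row to a line, values as JSON. carry_out: Moves the arm, as the interface text tells. Its arguments: {"type":"object","properties":{"deltas":{"type":"array"},"force":{"type":"number"}},"required":["deltas"]}

```bash
mkdir -p pics; ls; cat > h.py <<'E'
from rig import *
import numpy as np, cv2
from scipy.spatial.transform import Rotation as R
def snap(name,fn,scale=1.5):
    p,d=camera(name)
    cv2.imwrite('pics/'+fn,cv2.resize(p[:,:,::-1],None,fx=scale,fy=scale,interpolation=cv2.INTER_CUBIC))
    np.save('pics/'+fn+'.npy',d); return p,d
def world(name,rc,z,ci=None):
    ci=ci or camera_info(name); K=np.array(ci['mtx'])
    v=np.linalg.inv(K)@np.array([rc[1],rc[0],1.])*z
    return np.array(ci['rotation'])@v+np.array(ci['origin'])
E
python3 - <<'E'
from h import *
for n in ('scene','top'):
    p,d=snap(n,n+'1.png')
    ci=camera_info(n);print(n,ci)
    for t in ('hook_arm','hook_tip','hook_hinge','pail_grip'):
        try:
            for r in spot_in(n,t):
                a,b=map(int,r['pixel']); print(t,r,world(n,r['pixel'],d[a,b]).round(3))
        except Exception as e: print(t,e)
print(get_obs())
E
```

```text
pics
scene {'mtx': array([[365.97265048,   0.        , 250.19911177],
       [  0.        , 365.97265048, 188.18903952],
       [  0.        ,   0.        ,   1.        ]]), 'origin': array([ 1.09925781, -0.16635802,  0.71934246]), 'rotation': array([ 0.65307437,  0.63046091, -0.29317719, -0.30010006])}
hook_arm matmul: Input operand 1 has a mismatch in its core dimension 0, with gufunc signature (n?,k),(k,m?)->(n?,m?) (size 3 is different from 4)
hook_tip matmul: Input operand 1 has a mismatch in its core dimension 0, with gufunc signature (n?,k),(k,m?)->(n?,m?) (size 3 is different from 4)
hook_hinge matmul: Input operand 1 has a mismatch in its core dimension 0, with gufunc signature (n?,k),(k,m?)->(n?,m?) (size 3 is different from 4)
pail_grip matmul: Input operand 1 has a mismatch in its core dimension 0, with gufunc signature (n?,k),(k,m?)->(n?,m?) (size 3 is different from 4)
top {'mtx': array([[495.86702077,   0.        , 260.56346197],
       [  0.        , 495.86702077, 192.74726337],
       [  0.        ,   0.        ,   1.        ]]), 'origin': array([ 0.3489467 , -0.1419
[... 668 characters left out ...]
ifferent from 4)
{'time': 0.5, 'q': array([-1.27949129e+00,  5.27497445e-01,  1.43276455e+00, -1.26804337e-05,
        1.18143263e+00, -1.78501186e-01]), 'joint_velocities': array([-0.00085816, -0.00264364, -0.0003104 ,  0.00043105,  0.00069158,
        0.00042505]), 'joint_torque': array([-1.32890415e-03, -4.39605367e+01, -1.76789421e+01,  6.32987986e-02,
        5.15371864e-02, -3.63222523e-05]), 'position': array([ 0.2829483 , -0.55720693,  0.22252937]), 'tool_rot': array([ 8.52266917e-01, -5.23107158e-01, -4.19376174e-05, -2.95906717e-05]), 'ft_force': array([0.14519636, 0.64160882, 0.92368001]), 'moment': array([-0.01066481, -0.04182966,  0.01067797]), 'grip_width': 0.08657796548475018}
```

```bash
sed -i "s/np.array(ci\['rotation'\])@v/R.from_quat(ci['rotation']).as_matrix()@v/" h.py
python3 - <<'E'
from h import *
for n in ('scene','top'):
    p,d=snap(n,n+'2.png')
    for t in ('hook_arm','hook_tip','hook_hinge','pail_grip'):
        for r in spot_in(n,t):
                a,b=map(int,r['pixel']); print(n,t,r,d[a,b],world(n,r['pixel'],d[a,b]).round(3))
E
```

```text
scene hook_arm {'pixel': [125.7, 204.5], 'score': 0.71} 1.0724537 [ 0.16  -0.272  0.164]
scene hook_arm {'pixel': [189.7, 144.9], 'score': 0.65} 1.1143 [ 0.243 -0.462 -0.005]
scene hook_arm {'pixel': [215.7, 184.0], 'score': 0.61} 1.027725 [ 0.361 -0.331 -0.005]
scene hook_tip {'pixel': [188.4, 146.3], 'score': 0.59} 0.9213684 [ 0.389 -0.407  0.123]
scene hook_tip {'pixel': [131.1, 202.6], 'score': 0.57} 1.0502683 [ 0.189 -0.275  0.164]
scene hook_tip {'pixel': [220.3, 185.8], 'score': 0.54} 0.7725339 [ 0.55  -0.287  0.168]
scene hook_hinge {'pixel': [205.7, 140.2], 'score': 0.84} 0.89150286 [ 0.439 -0.415  0.11 ]
scene hook_hinge {'pixel': [166.7, 192.0], 'score': 0.75} 1.2076935 [ 0.128 -0.33  -0.008]
scene pail_grip {'pixel': [237.3, 388.5], 'score': 0.92} 0.9267546 [0.486 0.201 0.023]
scene pail_grip {'pixel': [210.2, 360.8], 'score': 0.8} 1.00813 [0.381 0.159 0.019]
scene pail_grip {'pixel': [207.3, 320.1], 'score': 0.59} 1.0146782 [0.367 0.049 0.021]
top hook_arm {'pixel': [158.3, 325.0], 'score': 0.56} 1.412114 [ 0.559 -0.3    0.002]
top hook_arm {'pixel': [225.4, 369.1], 'score': 0.54} 1.3951901 [ 0.368 -0.422  0.001]
top hook_tip {'pixel': [164.4, 325.1], 'score': 0.54} 1.4080067 [ 0.541 -0.3    0.004]
top hook_tip {'pixel': [217.7, 372.2], 'score': 0.48} 1.2782212 [ 0.386 -0.407  0.12 ]
top hook_hinge {'pixel': [147.9, 335.9], 'score': 0.86} 1.2690054 [ 0.564 -0.312  0.145]
top hook_hinge {'pixel': [213.8, 376.8], 'score': 0.79} 1.3262013 [ 0.398 -0.429  0.073]
top pail_grip {'pixel': [213.5, 204.0], 'score': 0.93} 1.4047153 [0.401 0.043 0.003]
top pail_grip {'pixel': [172.1, 151.7], 'score': 0.91} 1.4167327 [0.52  0.194 0.003]
top pail_grip {'pixel': [210.3, 163.9], 'score': 0.68} 1.4081124 [0.411 0.158 0.002]
```

View pics/scene1.png

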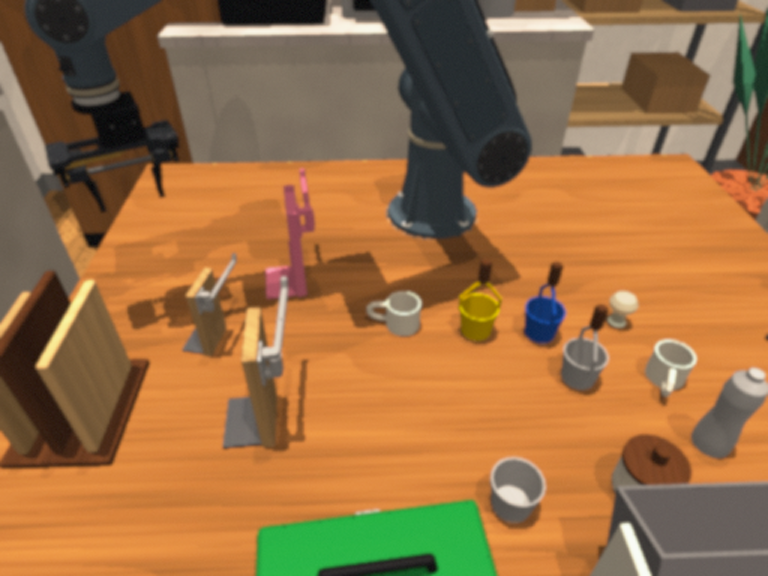

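View pics/top1.png

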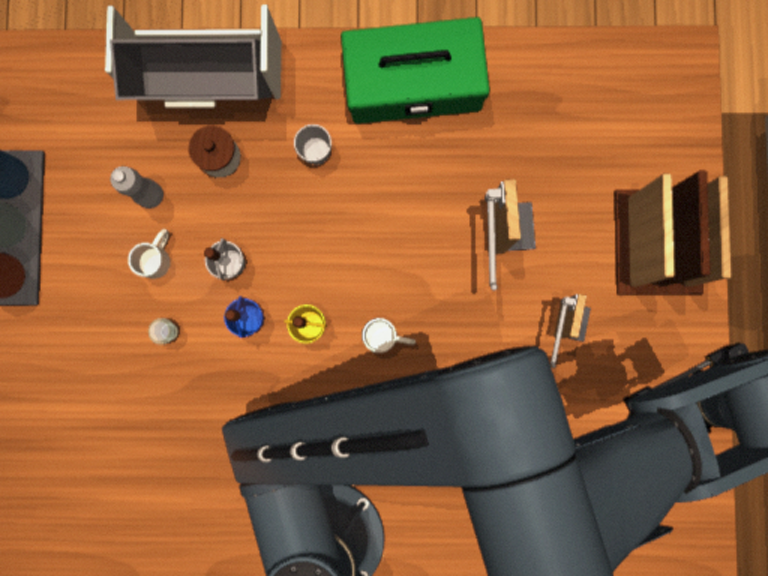

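The large oak board is at top (510,210) in the enlarged view. Its arm runs from the hinge at (495,195) to the tip at (493,287). The steel pail is at (225,258). The smaller oak board, the pink one and the blue and yellow pails are look-alikes. Next I measure these accurately.

```bash

python3 - <<'E'
from h import *
p=cv2.imread('pics/top1.png')
a=cv2.resize(p[160:310,440:640],None,fx=4,fy=4,interpolation=cv2.INTER_CUBIC)[:, :800]
cv2.imwrite('pics/c1.png',a)
cv2.imwrite('pics/c2.png',cv2.resize(p[220:300,180:280],None,fx=7,fy=7,interpolation=cv2.INTER_CUBIC))
d=np.load('pics/top2.png.npy'); ci=camera_info('top');K=np.array(ci['mtx'])
rr,cc=np.mgrid[0:384,0:512]
P=np.stack([(cc-K[0,2])/K[0,0]*d,(rr-K[1,2])/K[1,1]*d,d],-1)@R.from_quat(ci['rotation']).as_matrix().T+np.array(ci['origin'])
np.save('pics/Ptop.npy',P)
reg=np.zeros(d.shape,bool);reg[115:200,305:355]=True
z=P[...,2]
print('table z',np.median(z[230:250,220:250]), np.median(z[150:190,215:300]))
m=reg&(z>0.18)&(z<0.215)
q=P[m];print('board top',len(q),q.min(0),q.max(0),np.median(q,0))
(c,s,ang)=cv2.minAreaRect((q[:,:2]*1000).astype(np.float32));print(c,s,ang)
m=reg&(z>0.145)&(z<0.18); q=P[m]; print(len(q))
for x in np.arange(0.38,0.62,0.015):
    w=q[(abs(q[:,0]-x)<0.0075)]
    if len(w):print(round(x,3),len(w),w.mean(0).round(4),w[:,1].min().round(3),w[:,1].max().round(3))
# pail
reg[:]=0;reg[150:195,130:170]=True
for lo,hi in ((.05,.075),(.075,.1),(.1,.12),(.12,.14),(.14,.18)):
    q=P[reg&(z>lo)&(z<hi)]
    if len(q):print(lo,len(q),q.mean(0).round(4),q.min(0).round(3),q.max(0).round(3))
E
```

```text
table z 0.0006638576752240333 0.0005349296423696748
board top 442 [ 0.44739777 -0.33058468  0.18032399] [ 0.6283722  -0.27813047  0.20240164] [ 0.58519455 -0.31521659  0.19434304]
(537.9491577148438, -305.7438659667969) (179.89120483398438, 50.035160064697266) 2.118983268737793
356
0.455 16 [ 0.4572 -0.2868  0.1714] -0.294 -0.283
0.47 30 [ 0.47   -0.2883  0.1693] -0.294 -0.283
0.485 26 [ 0.4846 -0.2876  0.17  ] -0.293 -0.283
0.5 23 [ 0.4998 -0.2874  0.1702] -0.291 -0.283
0.515 23 [ 0.5149 -0.2872  0.1701] -0.291 -0.284
0.53 44 [ 0.5301 -0.3014  0.1671] -0.328 -0.284
0.545 41 [ 0.5452 -0.2945  0.168 ] -0.312 -0.282
0.56 41 [ 0.5601 -0.2926  0.1685] -0.31 -0.282
0.575 41 [ 0.575  -0.2939  0.1678] -0.31 -0.281
0.59 39 [ 0.5902 -0.293   0.1678] -0.309 -0.282
0.605 26 [ 0.6018 -0.2878  0.1639] -0.303 -0.277
0.05 98 [0.5113 0.187  0.0589] [0.474 0.154 0.05 ] [0.547 0.221 0.07 ]
0.075 28 [0.5087 0.1877 0.0898] [0.475 0.183 0.079] [0.546 0.192 0.1  ]
0.1 20 [0.507  0.1883 0.1072] [0.489 0.185 0.101] [0.531 0.192 0.119]
0.12 15 [0.5086 0.1819 0.1318] [0.501 0.179 0.124] [0.52  0.188 0.139]
0.14 59 [0.5101 0.1865 0.1572] [0.502 0.178 0.142] [0.52  0.198 0.165]
```

View pics/c1.png

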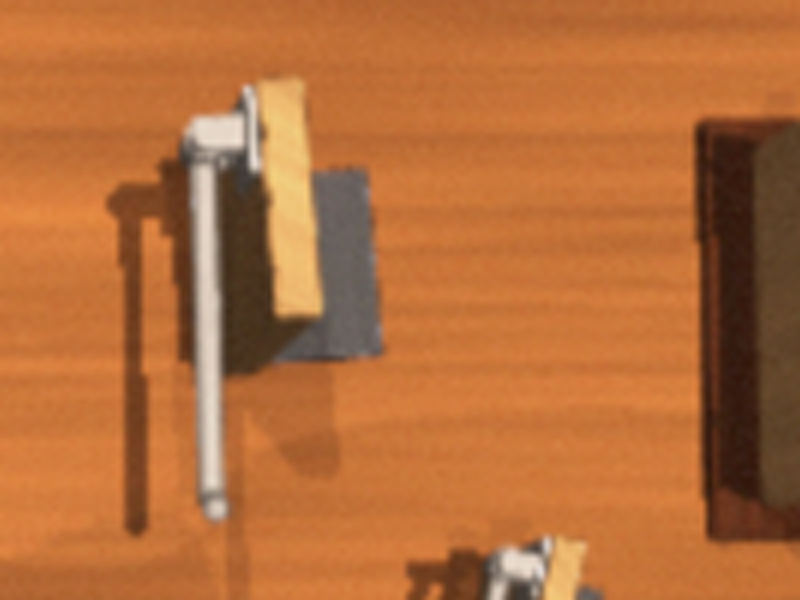

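View pics/c2.png

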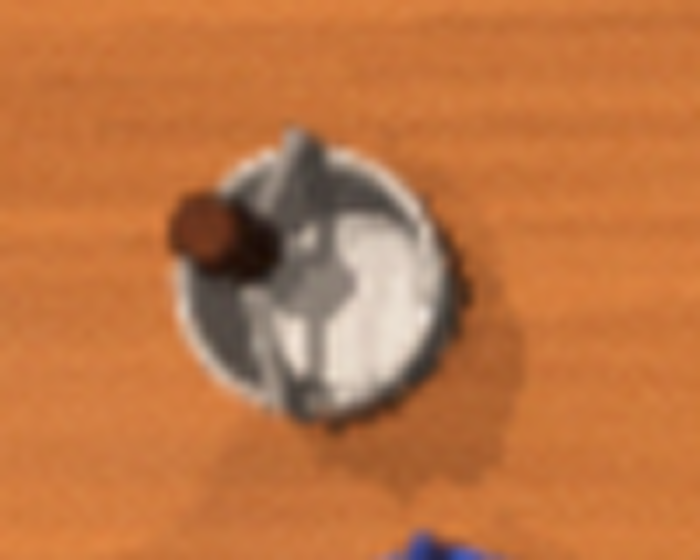

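```bash

cat >> h.py <<'E'
def ray(name,rc,z,ci=None):
    ci=ci or camera_info(name); o=np.array(ci['origin']); q=world(name,rc,1.0,ci)-o
    return o+q*(z-o[2])/q[2]
E
python3 - <<'E'
from h import *
def cp(x,y): x,y=(x+.5)/4+440-.5,(y+.5)/4+160-.5; return [(y+.5)/1.5-.5,(x+.5)/1.5-.5]
for n,xy,z in (('fT',(258,81),.195),('fB',(275,318),.195),('rT',(303,79),.195),('rB',(323,316),.195),('tip top',(215,502),.185),('rodA',(204,170),.1705),('rodB',(213,480),.1705),('lug',(205,135),.188)):
    print(n,ray('top',cp(*xy),z).round(4))
P=np.load('pics/Ptop.npy');z=P[...,2]
reg=np.zeros(z.shape,bool);reg[150:195,130:170]=True
q=P[reg&(z>.065)&(z<.12)&(abs(P[...,1]-.1875)<.01)];
print(np.c_[q].round(3)[:60]); print(np.polyfit(q[:,0],q[:,1],1))
q=P[reg&(z>.155)];print(q.mean(0),(q.min(0)+q.max(0))/2)
# scene view of the pail
cp=lambda x,y:0
for n in('top','scene'):
  for zz in(.14,): pass
im=cv2.imread('pics/scene1.png');cv2.imwrite('pics/c3.png',cv2.resize(im[290:400,540:640],None,fx=5,fy=5,interpolation=cv2.INTER_CUBIC))
cv2.imwrite('pics/c4.png',cv2.resize(im[240:460,160:340],None,fx=2.7,fy=2.7,interpolation=cv2.INTER_CUBIC))
E
```

```text
fT [ 0.6256 -0.3063  0.195 ]
fB [ 0.5272 -0.3122  0.195 ]
rT [ 0.6264 -0.3248  0.195 ]
rB [ 0.528  -0.3317  0.195 ]
tip top [ 0.4526 -0.2881  0.185 ]
rodA [ 0.5935 -0.2867  0.1705]
rodB [ 0.463  -0.2891  0.1705]
lug [ 0.6047 -0.2852  0.188 ]
[[0.545 0.188 0.085]
 [0.545 0.184 0.089]
 [0.546 0.184 0.079]
 [0.542 0.186 0.091]
 [0.542 0.184 0.088]
 [0.543 0.184 0.079]
 [0.545 0.184 0.068]
 [0.538 0.188 0.094]
 [0.538 0.185 0.095]
 [0.539 0.183 0.091]
 [0.535 0.187 0.097]
 [0.536 0.186 0.092]
 [0.531 0.187 0.108]
 [0.533 0.188 0.096]
 [0.533 0.185 0.098]
 [0.529 0.189 0.103]
 [0.529 0.186 0.103]
 [0.525 0.189 0.111]
 [0.525 0.186 0.111]
 [0.526 0.185 0.105]
 [0.522 0.185 0.116]
 [0.501 0.191 0.112]
 [0.501 0.187 0.119]
 [0.499 0.192 0.108]
 [0.499 0.19  0.107]
 [0.499 0.187 0.107]
 [0.497 0.192 0.108]
 [0.497 0.19  0.105]
 [0.497 0.187 0.107]
 [0.495 0.191 0.101]
 [0.495 0.188 0.101]
 [0.492 0.19  0.103]
 [0.492 0.188 0.102]
 [0.489 0.191 0.1  ]
 [0.489 0.187 0.106]
 [0.487 0.192 0.097]
 [0.487 0.189 0.099]
 [0.487 0.187 0.094]
 [0.485 0.19  0.093]
 [0.485 0.188 0.092]
 [0.482 0.191 0.09 ]
 [0.482 0.188 0.09 ]
 [0.48  0.192 0.085]
 [0.48  0.189 0.086]
 [0.477 0.192 0.086]
 [0.477 0.189 0.086]
 [0.478 0.188 0.08 ]
 [0.479 0.188 0.07 ]
 [0.475 0.19  0.082]
 [0.475 0.187 0.082]
 [0.476 0.188 0.069]]
[-0.06527808  0.22100594]
[0.48917873 0.14306391 0.32755537] [0.43391277 0.02798853 0.78004119]
```

View pics/c3.png

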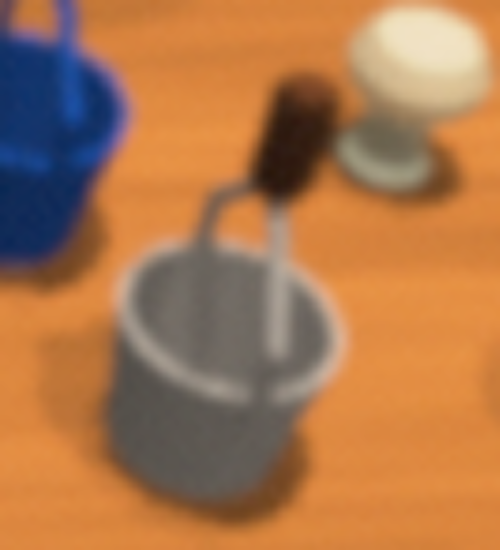

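View pics/c4.png

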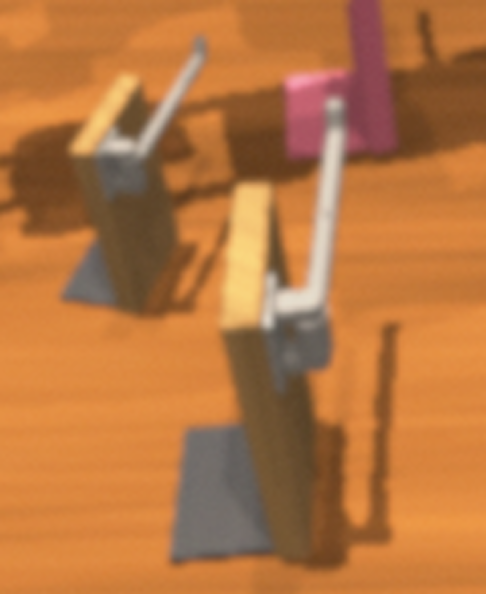

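```bash

cat >> h.py <<'E'
def plan(targets,jaw):
    """targets: list of (x,y,z,yawdeg) tool-down; prints rows from the current pose"""
    o=get_obs(); Rm=R.from_quat(o['tool_rot']); p=o['position']
    print('t',round(o['time'],2),'p',p.round(4),'yaw',np.degrees(np.arctan2(Rm.as_matrix()[1,0],Rm.as_matrix()[0,0])).round(2),'F',o['ft_force'].round(1),'w',round(o['grip_width'],4))
    for x,y,z,a in targets:
        T=R.from_euler('z',a,degrees=True)*R.from_quat([1,0,0,0])
        d=Rm.inv().apply(np.array([x,y,z])-p)/.025; r=(Rm.inv()*T).as_rotvec(degrees=True)
        print([jaw]+list(d.round(2))+list(r.round(1)))
E
python3 - <<'E'
from h import *
plan([(0.479,-0.328,.2225,0),(0.479,-0.328,.145,0)],1)
E
```

```text
t 1.0 p [ 0.283  -0.5572  0.2225] yaw -63.08 F [ 0.1  0.2 -0.4] w 0.0869
[1, np.float64(-4.63), np.float64(-11.14), np.float64(0.0), np.float64(0.0), np.float64(0.0), np.float64(-63.1)]
[1, np.float64(-4.63), np.float64(-11.14), np.float64(3.1), np.float64(0.0), np.float64(0.0), np.float64(-63.1)]
```

Call:
carry_out([
  [1,-0.6,-1.4,0,0,0,-8],
  [1,-1.2,-2.8,0,0,0,-16],
  [1,-1.8,-4.3,0,0,0,-24],
  [1,-2.4,-5.8,0,0,0,-32],
  [1,-3.0,-7.3,0,0,0,-40],
  [1,-3.6,-8.8,0,0,0,-48],
  [1,-4.2,-10.2,0,0,0,-56],
  [1,-4.63,-11.14,0,0,0,-63.1],
])

```text
time: 1.8
position: [0.4803, -0.3257, 0.2227]
tool_rot: [1.0, 0.004, 0.0, -0.0]
ft_force: [-0.4, 0.3, 0.3]
grip_width: 0.0311
```

```bash
python3 - <<'E'
from h import *
snap('scene','s3.png')
plan([(0.479,-0.328,.145,0)],1)
E
```

```text
t 1.85 p [ 0.482  -0.3229  0.2227] yaw 0.72 F [ 0.4  1.2 -0.4] w 0.0269
[1, np.float64(-0.13), np.float64(0.21), np.float64(3.11), np.float64(-0.2), np.float64(-0.1), np.float64(0.7)]
```

View pics/s3.png

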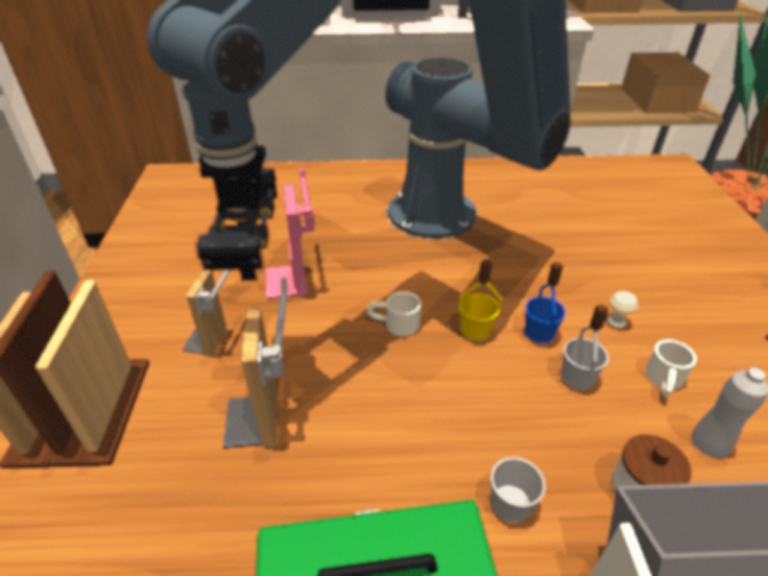

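The closed gripper now hovers at about (240,260), between the two oak boards and just behind the big arm's free end. I lower it straight down.

Call:
carry_out([
  [1,0,0,0,0,0,0],
  [1,0,0,1,0,0,0],
  [1,0,0,2,0,0,0],
  [1,0,0,3.1,0,0,0],
  [1,0,0,3.1,0,0,0],
])

```text
time: 2.35
position: [0.4761, -0.3273, 0.1418]
tool_rot: [1.0, -0.001, -0.003, -0.003]
ft_force: [-0.4, 0.6, 0.3]
grip_width: 0.0008
```

```bash
python3 - <<'E'
from h import *
p,d=snap('wrist','w1.png'); snap('scene','s4.png')
plan([(0.479,-0.328,.145,0)],1)
E
```

```text
t 2.45 p [ 0.4783 -0.3289  0.145 ] yaw -0.1 F [ 0.5 -0.   0.4] w 0.0007
[1, np.float64(0.03), np.float64(-0.04), np.float64(0.0), np.float64(-0.0), np.float64(0.0), np.float64(-0.1)]
```

View pics/w1.png

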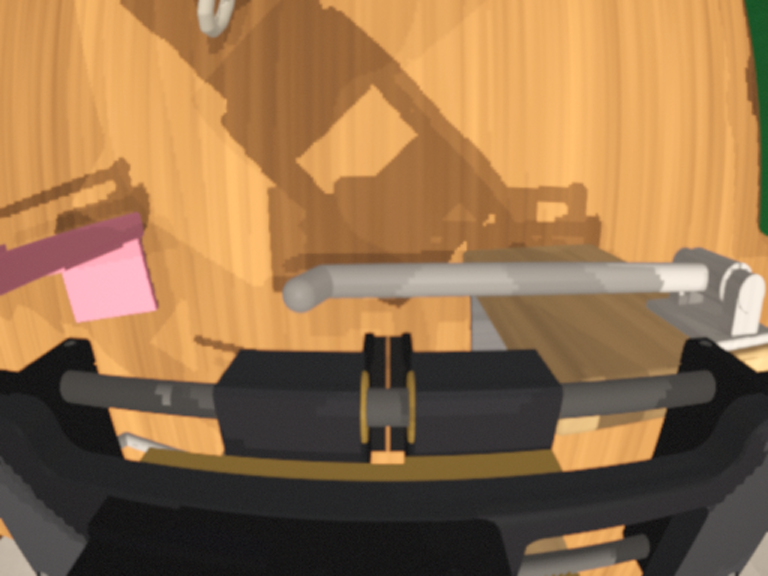

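View pics/s4.png

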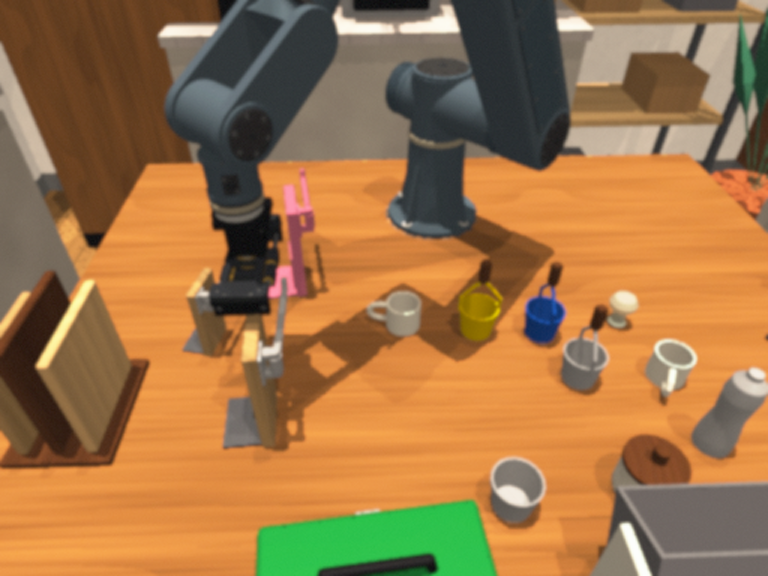

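The fingertips are at about (388,340) in the wrist view, between the rod (row 280) and the board's end. Next I compute the arc.

```bash
python3 - <<'E'
import numpy as np
H=np.array([.604,-.287]);C=np.array([.479,-.328])
for k,ph in enumerate(np.r_[181:93.7:15j,92]):
    s=np.radians(ph);u=np.array([np.cos(s),np.sin(s)]);t=np.array([np.sin(s),-np.cos(s)])
    c=.0155+.005*(181-ph)/87.3
    F=H+.122*u-c*t; d=(F-C)/.025; print(round(ph,1),F.round(4),d[0].round(2),-d[1].round(2))
E
```

```text
181.0 [ 0.4823 -0.3046] 0.13 -0.93
174.8 [ 0.4811 -0.2917] 0.08 -1.45
168.5 [ 0.4812 -0.2786] 0.09 -1.97
162.3 [ 0.4827 -0.2657] 0.15 -2.49
156.1 [ 0.4856 -0.253 ] 0.27 -3.0
149.8 [ 0.4898 -0.2406] 0.43 -3.5
143.6 [ 0.4953 -0.2288] 0.65 -3.97
137.4 [ 0.5021 -0.2176] 0.92 -4.42
131.1 [ 0.5099 -0.2072] 1.24 -4.83
124.9 [ 0.5189 -0.1976] 1.6 -5.22
118.6 [ 0.5288 -0.1891] 1.99 -5.56
112.4 [ 0.5395 -0.1816] 2.42 -5.86
106.2 [ 0.551  -0.1753] 2.88 -6.11
99.9 [ 0.5631 -0.1703] 3.36 -6.31
93.7 [ 0.5757 -0.1666] 3.87 -6.46
92.0 [ 0.5792 -0.1658] 4.01 -6.49
```

Call:
carry_out([
  [1,0.1,-0.5,0,0,0,0],
  [1,0.1,-0.95,0,0,0,0],
  [1,0.1,-1.45,0,0,0,0],
  [1,0.1,-1.95,0,0,0,0],
  [1,0.15,-2.5,0,0,0,0],
  [1,0.25,-3.0,0,0,0,0],
  [1,0.45,-3.5,0,0,0,0],
  [1,0.65,-3.95,0,0,0,0],
])

```text
time: 3.25
position: [0.4954, -0.228, 0.1451]
tool_rot: [1.0, 0.0, -0.0, -0.0]
ft_force: [0.6, -1.7, 0.9]
grip_width: 0.0003
```

```bash
python3 - <<'E'
from h import *
snap('top','t5.png')
plan([],1)
E
```

```text
t 3.3 p [ 0.4958 -0.2262  0.145 ] yaw 0.09 F [0.1 0.4 0.2] w 0.0005
```

View pics/t5.png

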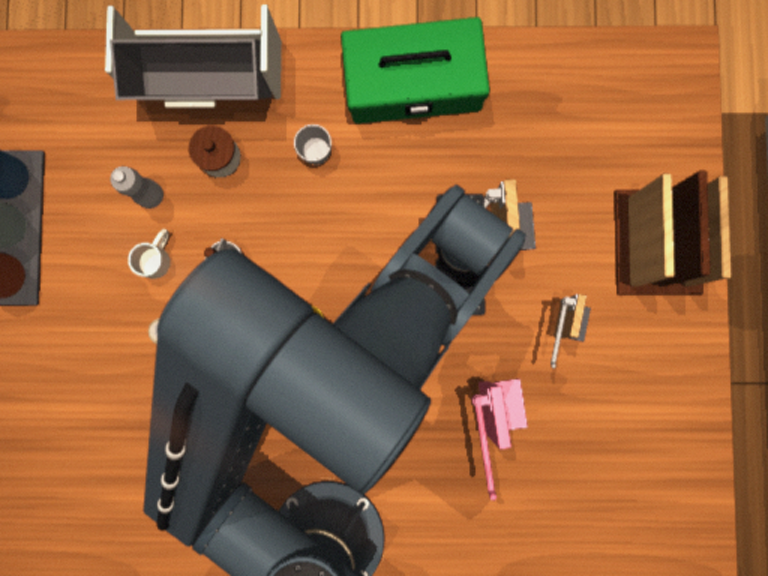

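The arm itself now hides the hook in the top view, and the forces are low, so I continue the arc.

Call:
carry_out([
  [1,0.27,-0.47,0,0,0,0],
  [1,0.6,-0.88,0,0,0,0],
  [1,0.95,-1.27,0,0,0,0],
  [1,1.34,-1.61,0,0,0,0],
  [1,1.77,-1.91,0,0,0,0],
  [1,2.23,-2.16,0,0,0,0],
  [1,2.7,-2.36,0,0,0,0],
  [1,3.1,-2.48,0,0,0,0],
])

```text
time: 4.1
position: [0.5736, -0.1666, 0.1449]
tool_rot: [1.0, 0.0, -0.0, -0.0]
ft_force: [-0.3, -1.8, -0.3]
grip_width: 0.0004
```

```bash
python3 - <<'E'
from h import *
snap('scene','s6.png');snap('wrist','w6.png')
plan([],1)
E
```

```text
t 4.2 p [ 0.5744 -0.1668  0.145 ] yaw 0.06 F [ 0.2 -0.4  0.7] w 0.0005
```

View pics/s6.png

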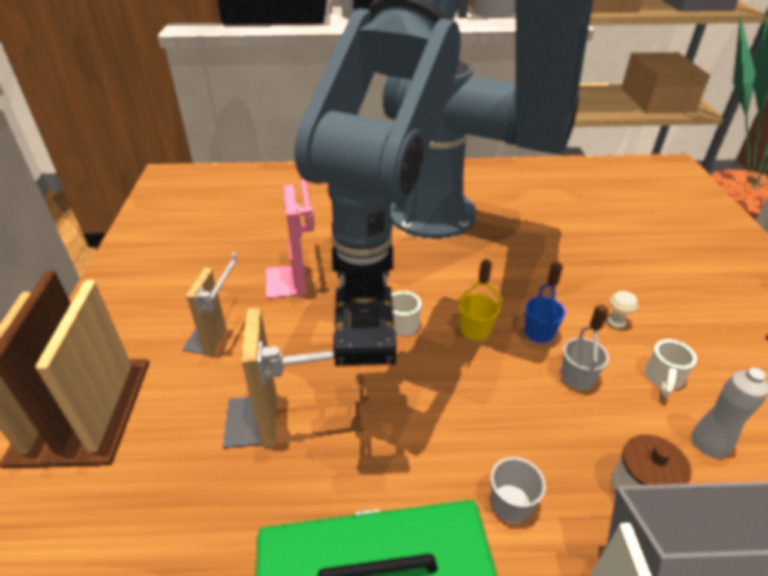

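View pics/w6.png

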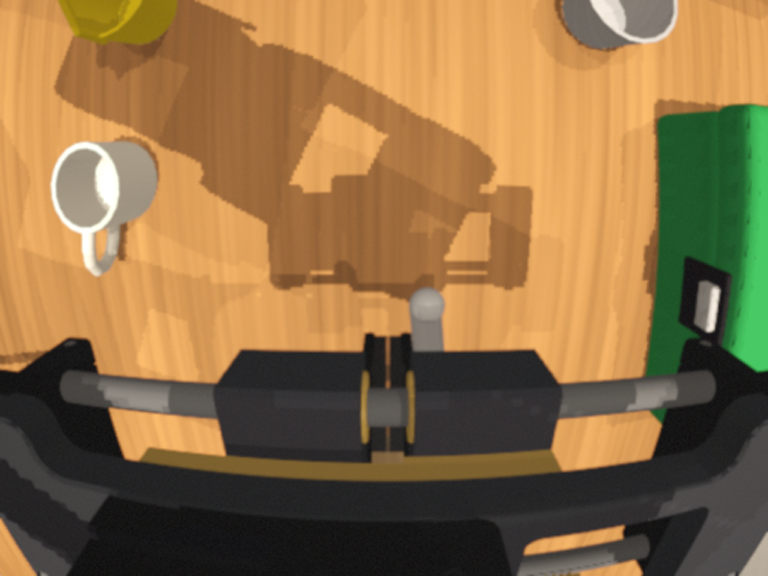

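The arm is nearly out: the rod runs from (270,362) to the gripper in the scene view. I push further towards +x in small steps until I feel the stop.

Call:
carry_out([
  [1,0.1,0,0,0,0,0],
  [1,0.2,0,0,0,0,0],
  [1,0.3,0,0,0,0,0],
  [1,0.3,0,0,0,0,0],
])

```text
time: 4.6
position: [0.58, -0.1673, 0.145]
tool_rot: [1.0, -0.0, -0.0, -0.0]
ft_force: [-0.2, -0.3, 0.6]
grip_width: 0.0007
```

```bash
python3 - <<'E'
from h import *
plan([],1)
E
```

```text
t 4.6 p [ 0.58   -0.1673  0.145 ] yaw -0.0 F [-0.2 -0.3  0.6] w 0.0007
```

Call:
carry_out([
  [1,0.1,0,0,0,0,0],
  [1,0.2,0,0,0,0,0],
  [1,0.3,0,0,0,0,0],
  [1,0.3,0,0,0,0,0],
])

```text
time: 5.0
position: [0.5817, -0.167, 0.1448]
tool_rot: [1.0, 0.001, -0.007, -0.001]
ft_force: [-12.4, -1.2, 7.9]
grip_width: 0.0003
```

```bash
python3 - <<'E'
from h import *
plan([],1);snap('wrist','w7.png')
E
```

```text
t 5.0 p [ 0.5817 -0.167   0.1448] yaw 0.12 F [-12.4  -1.2   7.9] w 0.0003
```

View pics/w7.png

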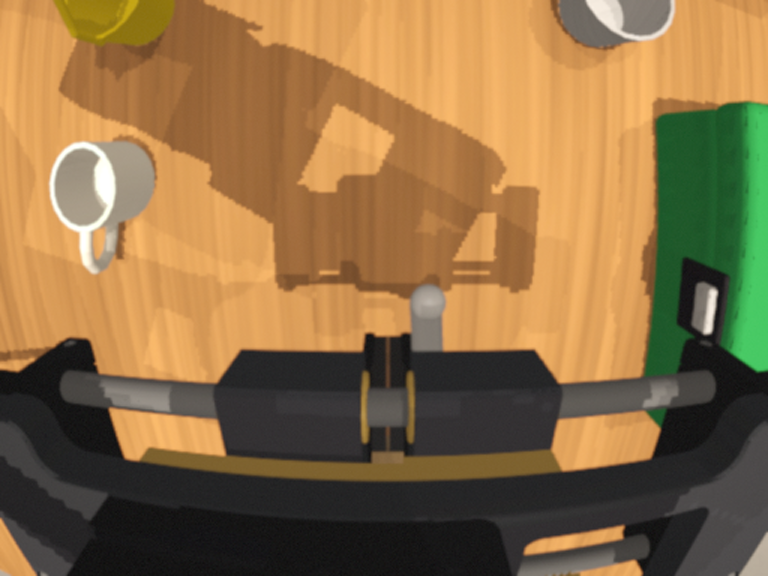

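The stop is reached: 12 N, and the arm no longer moves. I back off and lift.

Call:
carry_out([
  [1,-0.5,0,0,0,0,0],
  [1,-1.0,0,0,0,0,0],
  [1,-1.4,0,0,0,0,0],
  [0,-1.4,0,-1.0,0,0,0],
  [-1,-1.4,0,-2.5,0,0,0],
  [-1,-1.4,0,-4.2,0,0,0],
  [-1,-1.4,-1.0,-5.0,0,0,0],
  [-1,-1.4,-2.5,-5.0,0,0,0],
])

```text
time: 5.85
position: [0.5557, -0.1069, 0.2744]
tool_rot: [1.0, -0.002, 0.005, 0.002]
ft_force: [0.3, -0.2, 0.1]
grip_width: 0.0327
```

```bash
python3 - <<'E'
from h import *
plan([(.5092,.187,.27,-3.7)],-1)
E
```

```text
t 5.85 p [ 0.5557 -0.1069  0.2744] yaw -0.18 F [ 0.3 -0.2  0.1] w 0.0327
[-1, np.float64(-1.9), np.float64(-11.75), np.float64(0.11), np.float64(0.2), np.float64(-0.6), np.float64(3.5)]
```

Call:
carry_out([
  [-1,-0.2,-1.0,0,0,0,0.5],
  [-1,-0.4,-2.6,0,0,0,1],
  [-1,-0.7,-4.4,0,0,0,1.5],
  [-1,-0.9,-6.2,0,0,0,2],
  [-1,-1.1,-8.0,0,0,0,2.5],
  [-1,-1.4,-9.8,0,0,0,3],
  [-1,-1.6,-11.0,0,0,0,3.7],
  [-1,-1.7,-11.66,0,0,0,3.7],
])

```text
time: 6.65
position: [0.5094, 0.1895, 0.2703]
tool_rot: [1.0, -0.031, 0.0, -0.001]
ft_force: [0.3, 0.1, 0.0]
grip_width: 0.086
```

Call:
carry_out([
  [-1,0,0,0,0,0,0],
  [-1,0,0,0,0,0,0],
  [-1,0,0,0,0,0,0],
])

```text
time: 6.95
position: [0.5104, 0.1857, 0.2701]
tool_rot: [0.999, -0.033, 0.0, 0.0]
ft_force: [0.2, -0.4, 0.3]
grip_width: 0.0869
```

```bash
python3 - <<'E'
from h import *
plan([(.51,.187,.27,-3.7)],-1)
p,d=snap('wrist','w8.png')
print(spot_in('wrist','pail_grip'))
p,d=snap('top','t8.png')
ci=camera_info('wrist');print(ci)
plan([],1)
im=cv2.imread('pics/t8.png');cv2.imwrite('pics/c8.png',cv2.resize(im[150:310,320:560],None,fx=3.3,fy=3.3,interpolation=cv2.INTER_CUBIC))
E
```

```text
t 6.95 p [0.5104 0.1857 0.2701] yaw -3.75 F [ 0.2 -0.4  0.3] w 0.0869
[-1, np.float64(-0.02), np.float64(-0.05), np.float64(0.0), np.float64(0.0), np.float64(-0.0), np.float64(-0.0)]
[{'pixel': [288.8, 184.1], 'score': 0.92}, {'pixel': [163.3, 255.9], 'score': 0.87}, {'pixel': [198.6, 180.5], 'score': 0.65}]
{'mtx': array([[297.31863964,   0.        , 258.10431105],
       [  0.        , 297.31863964, 190.15453983],
       [  0.        ,   0.        ,   1.        ]]), 'origin': array([0.5154757 , 0.26432822, 0.4336507 ]), 'rotation': array([ 0.98903674, -0.03259957, -0.00446415,  0.14395714])}
t 7.1 p [0.5104 0.1857 0.2701] yaw -3.78 F [ 0.6 -0.6  0.5] w 0.087
```

View pics/w8.png

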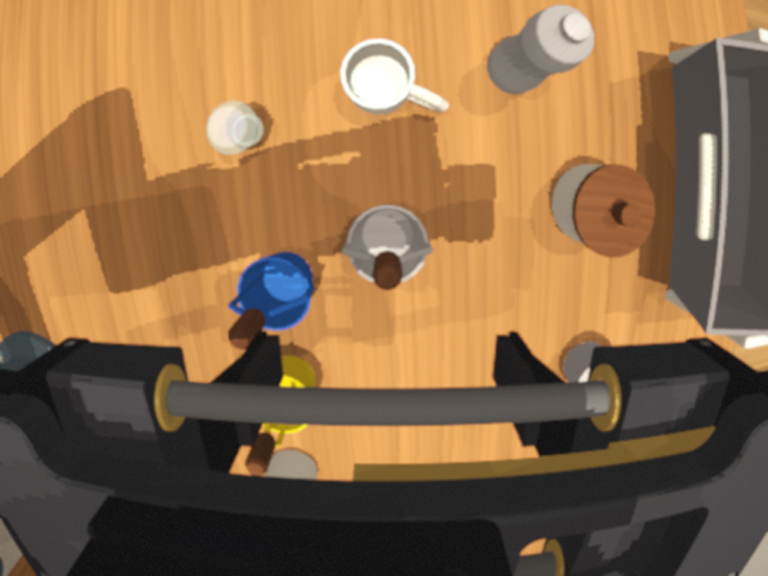

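View pics/c8.png

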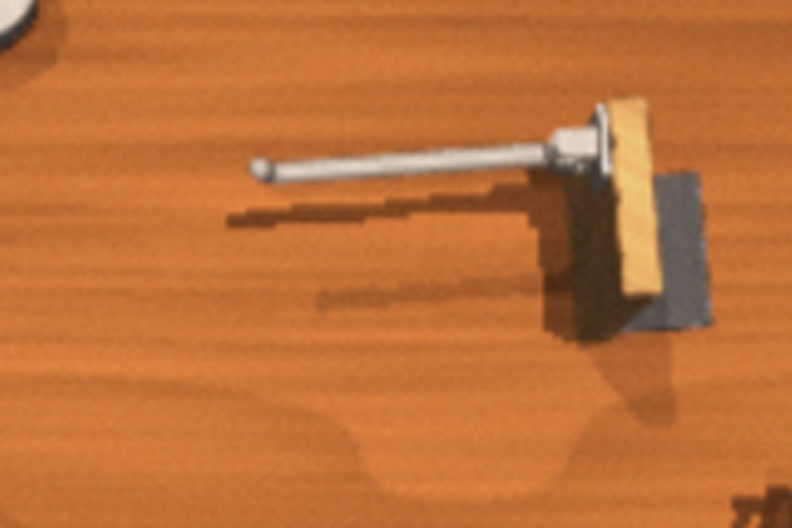

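```bash
cat >> h.py <<'E'
def fray(rc,z,ci):
    K=np.array(ci['mtx']);v=np.array([(rc[1]-K[0,2])/K[0,0],(rc[0]-K[1,2])/K[1,1]]);r=np.hypot(*v)
    d=np.r_[v/r*np.sin(r),np.cos(r)] if r>0 else np.array([0,0,1.])
    d=R.from_quat(ci['rotation']).apply(d);o=np.array(ci['origin']);return o+d*(z-o[2])/d[2]
E
python3 - <<'E'
from h import *
ci=camera_info('wrist')
f=lambda x,y:[(y+.5)/1.5-.5,(x+.5)/1.5-.5]
print('steel knob top',fray(f(388,280),.1615,ci),'bottom',fray(f(386,258),.12,ci))
print('blue knob top',fray(f(240,335),.1615,ci),'bottom',fray(f(258,315),.12,ci))
print('arch feet',fray(f(345,250),.06,ci),fray(f(431,250),.06,ci))
d=np.load('pics/w8.png.npy');print('depth',d[185,258],)
def c(x,y): x,y=(x+.5)/3.3+320-.5,(y+.5)/3.3+150-.5; return f(x,y)
a=ray('top',c(280,171),.1705);b=ray('top',c(545,152),.1705)
print(a,b,np.degrees(np.arctan2(*(a-b)[:2])), 'tip',ray('top',c(261,168),.183))
print('boards',[ray('top',c(*q),.195).round(4) for q in((609,100),(624,296),(646,97),(661,294))])
im=cv2.imread('pics/top1.png')
E
```

```text
steel knob top [0.51091785 0.18715481 0.1615    ] bottom [0.50986278 0.19194941 0.12      ]
blue knob top [0.40687786 0.15480992 0.1615    ] bottom [0.40830506 0.15411375 0.12      ]
arch feet [0.47415242 0.1875332  0.06      ] [0.54780261 0.18267537 0.06      ]
depth 0.2817747
[ 0.59501681 -0.1423237   0.1705    ] [ 0.60439139 -0.27703558  0.1705    ] -3.98078749598182 tip [ 0.59408464 -0.13274585  0.183     ]
boards [array([ 0.6255, -0.3065,  0.195 ]), array([ 0.5269, -0.3127,  0.195 ]), array([ 0.627 , -0.3249,  0.195 ]), array([ 0.5278, -0.331 ,  0.195 ])]
```

The arm is square: the rod is 4.0° and the board 3.6° off the world axes. In the wrist view the steel pail's knob at (388,280) is centred between the fingers, and the blue knob is clear of them. I go down and grip.

Call:
carry_out([
  [-1,0,0,1.0,0,0,0],
  [-1,0,0,2.2,0,0,0],
  [-1,0,0,3.4,0,0,0],
  [-1,0,0,4.6,0,0,0],
  [-1,0,0,5.3,0,0,0],
  [-1,0,0,5.76,0,0,0],
  [-1,0,0,5.76,0,0,0],
  [-1,0,0,5.76,0,0,0],
], force=30)

```text
time: 7.9
position: [0.5107, 0.1866, 0.1266]
tool_rot: [0.999, -0.032, 0.001, -0.0]
ft_force: [0.4, 0.4, 0.2]
grip_width: 0.0876
```

Call:
carry_out([
  [1,0,0,0,0,0,0],
  [1,0,0,0,0,0,0],
  [1,0,0,0,0,0,0],
  [1,0,0,0,0,0,0],
  [1,0,0,0,0,0,0],
  [1,0,0,0,0,0,0],
  [1,0,0,0,0,0,0],
  [1,0,0,0,0,0,0],
], force=30)

```text
time: 8.7
position: [0.51, 0.1868, 0.126]
tool_rot: [0.999, -0.032, -0.0, -0.0]
ft_force: [0.5, -0.1, -0.1]
grip_width: 0.0308
```

```bash
python3 - <<'E'
from h import *
plan([],1);snap('wrist','w9.png');snap('scene','s9.png')
E
```

```text
t 8.7 p [0.51   0.1868 0.126 ] yaw -3.68 F [ 0.5 -0.1 -0.1] w 0.0308
```

View pics/s9.png

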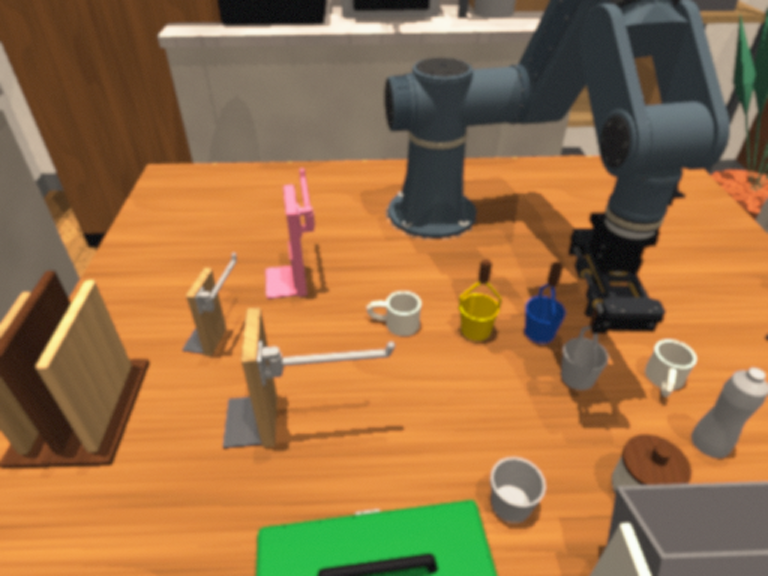

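The gripper is at the steel pail at (585,340) and still closing. I let it finish and then lift a little.

Call:
carry_out([
  [1,0,0,0,0,0,0],
  [1,0,0,0,0,0,0],
  [1,0,0,0,0,0,0],
  [1,0,0,0,0,0,0],
  [1,0,0,-0.3,0,0,0],
  [1,0,0,-0.7,0,0,0],
  [1,0,0,-1.2,0,0,0],
  [1,0,0,-1.2,0,0,0],
], force=30)

```text
time: 9.6
position: [0.5115, 0.1871, 0.1584]
tool_rot: [0.999, -0.032, 0.002, -0.0]
ft_force: [0.4, 0.3, -2.4]
grip_width: 0.0191
```

```bash
python3 - <<'E'
from h import *
plan([],1);snap('wrist','w10.png');snap('scene','s10.png')
E
```

```text
t 9.6 p [0.5115 0.1871 0.1584] yaw -3.68 F [ 0.4  0.3 -2.4] w 0.0191
```

View pics/s10.png

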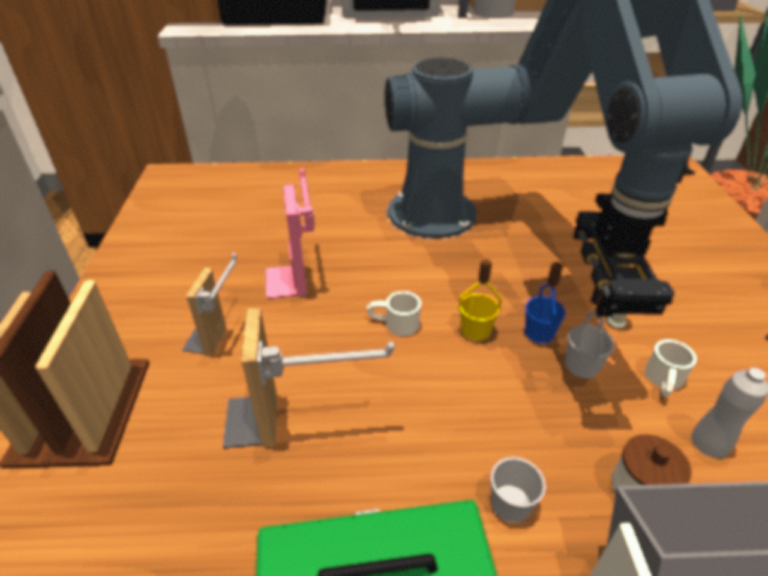

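View pics/w10.png

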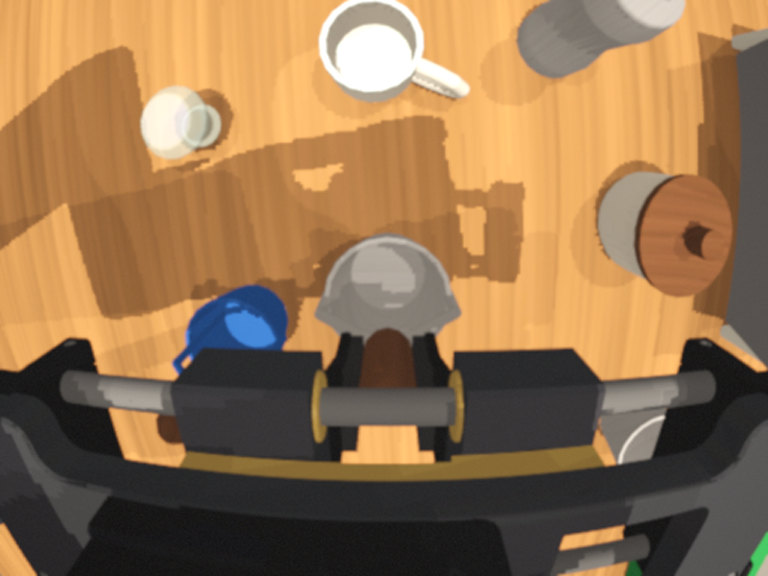

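The pail is lifted: grip width 19 mm, pail weight about 2.4 N, pail at (590,350) in the scene view. I carry it to a point in line with the rod, beyond its tip.

Call:
carry_out([
  [1,0.2,0.3,-0.8,0,0,0],
  [1,0.6,1.2,-1.6,0,0,-1],
  [1,1.1,2.5,-2.16,0,0,-2],
  [1,1.6,4.0,-2.16,0,0,-4],
  [1,2.2,5.6,-2.16,0,0,-5],
  [1,2.8,7.1,-2.16,0,0,-6],
  [1,3.3,8.4,-2.16,0,0,-7],
  [1,3.65,9.4,-2.16,0,0,-7.6],
])

```text
time: 10.5
position: [0.5863, -0.056, 0.2096]
tool_rot: [0.999, 0.034, -0.0, 0.0]
ft_force: [0.4, 0.3, -1.9]
grip_width: 0.0189
```

Call:
carry_out([
  [1,0.07,0.3,0,0,0,0],
  [1,0.13,0.5,0,0,0,0],
  [1,0.13,0.5,0,0,0,0],
  [1,0.13,0.5,0,0,0,0],
])

```text
time: 10.9
position: [0.5894, -0.0644, 0.2098]
tool_rot: [0.999, 0.035, -0.001, -0.0]
ft_force: [0.3, 0.7, -2.5]
grip_width: 0.0191
```

```bash
python3 - <<'E'
from h import *
plan([(.590,-.07,.21,4)],1);ci=camera_info('wrist');print(ci);snap('wrist','w11.png');snap('scene','s11.png')
plan([(.590,-.07,.21,4)],1)
im=cv2.imread('pics/s11.png');cv2.imwrite('pics/c11.png',cv2.resize(im[220:460,220:500],None,fx=2.5,fy=2.5,interpolation=cv2.INTER_CUBIC))
E
```

```text
t 10.9 p [ 0.5894 -0.0644  0.2098] yaw 3.98 F [ 0.3  0.7 -2.5] w 0.0191
[1, np.float64(0.01), np.float64(0.23), np.float64(-0.01), np.float64(-0.1), np.float64(0.1), np.float64(-0.0)]
{'mtx': array([[297.31863964,   0.        , 258.10431105],
       [  0.        , 297.31863964, 190.15453983],
       [  0.        ,   0.        ,   1.        ]]), 'origin': array([0.58409054, 0.01408733, 0.37352485]), 'rotation': array([0.98904593, 0.0345519 , 0.00470035, 0.14343018])}
t 11.0 p [ 0.5896 -0.0644  0.21  ] yaw 4.01 F [ 0.7  0.4 -1.5] w 0.0194
[1, np.float64(0.0), np.float64(0.22), np.float64(0.0), np.float64(-0.0), np.float64(0.0), np.float64(0.0)]
```

View pics/c11.png

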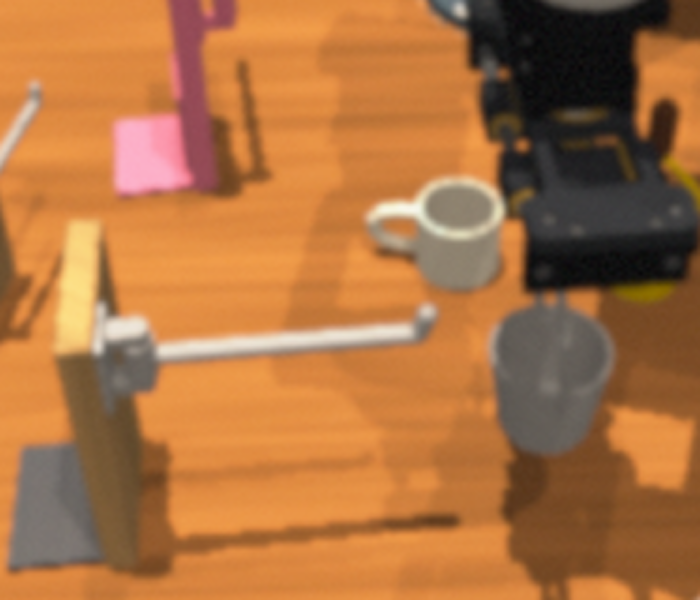

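View pics/w11.png

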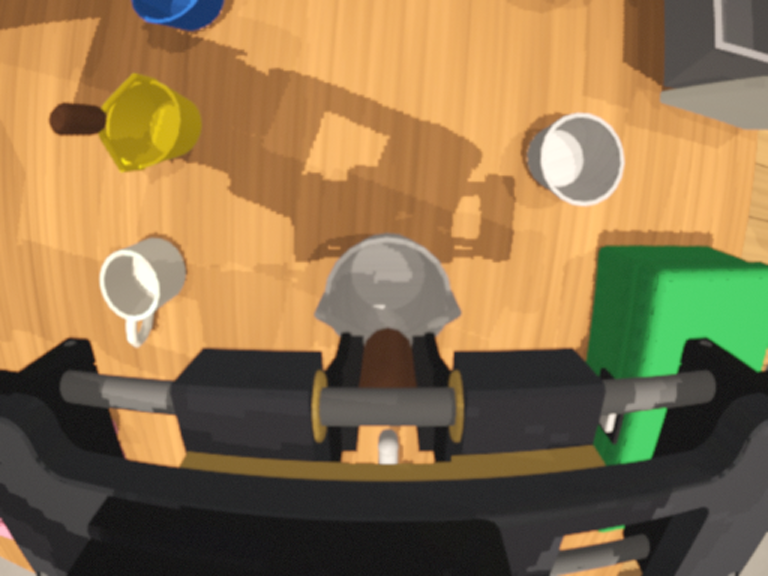

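In the wrist view the upturned tip at (388,440) lies exactly in line with the knob (column 388). I thread the arch over the rod along tool +y.

Call:
carry_out([
  [1,0,0.3,0,0,0,0],
  [1,0,0.8,0,0,0,0],
  [1,0,1.3,0,0,0,0],
  [1,0,1.8,0,0,0,0],
  [1,0,2.3,0,0,0,0],
  [1,0,2.8,0,0,0,0],
  [1,0,3.2,0,0,0,0],
  [1,0,3.3,0,0,0,0],
])

```text
time: 11.8
position: [0.5959, -0.1499, 0.21]
tool_rot: [0.999, 0.033, 0.0, 0.0]
ft_force: [-0.0, 0.3, -1.3]
grip_width: 0.0194
```

```bash
python3 - <<'E'
from h import *
plan([(.5977,-.18,.21,4)],1);snap('scene','s12.png')
im=cv2.imread('pics/s12.png');cv2.imwrite('pics/c12.png',cv2.resize(im[220:460,220:500],None,fx=2.5,fy=2.5,interpolation=cv2.INTER_CUBIC))
E
```

```text
t 11.8 p [ 0.5959 -0.1499  0.21  ] yaw 3.82 F [-0.   0.3 -1.3] w 0.0194
[1, np.float64(-0.01), np.float64(1.21), np.float64(-0.0), np.float64(0.0), np.float64(-0.0), np.float64(-0.2)]
```

View pics/c12.png

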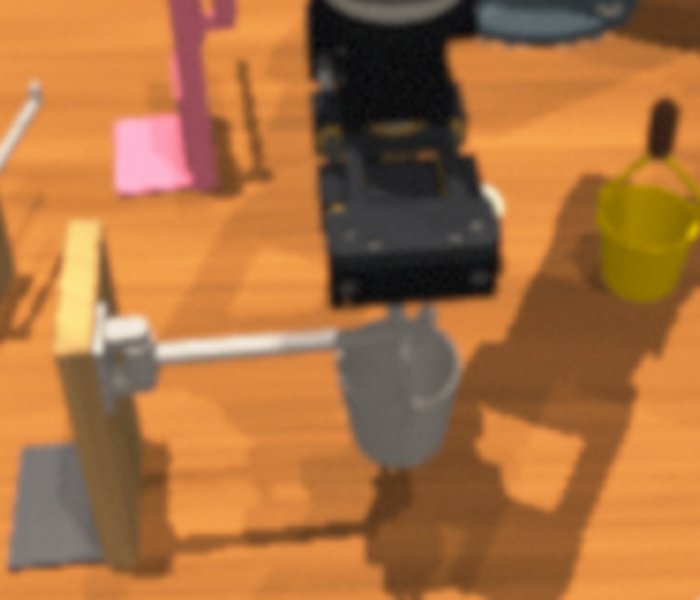

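The rod passes through the arch, with the upturned tip at (425,315) showing beyond it. I move further in and then lower.

Call:
carry_out([
  [1,0,0.4,0,0,0,0],
  [1,0,0.8,0,0,0,0],
  [1,0,1.1,0,0,0,0],
  [1,0,1.2,0,0,0,0],
  [1,0,1.2,0.3,0,0,0],
  [1,0,1.2,0.6,0,0,0],
  [1,0,1.2,0.85,0,0,0],
  [1,0,1.2,0.85,0,0,0],
])

```text
time: 12.65
position: [0.5967, -0.1772, 0.1871]
tool_rot: [0.999, 0.034, -0.002, -0.001]
ft_force: [0.2, 0.6, -1.9]
grip_width: 0.019
```

Call:
carry_out([
  [1,0,0,0.06,0,0,0],
  [1,0,0,0.12,0,0,0],
  [1,0,0,0.12,0,0,0],
  [1,0,0,0.12,0,0,0],
])

```text
time: 13.05
position: [0.5978, -0.1781, 0.186]
tool_rot: [0.999, 0.034, 0.0, 0.0]
ft_force: [-0.1, -1.0, -2.2]
grip_width: 0.0193
```

```bash
python3 - <<'E'
from h import *
plan([],1);snap('scene','s13.png')
im=cv2.imread('pics/s13.png');cv2.imwrite('pics/c13.png',cv2.resize(im[220:460,220:500],None,fx=2.5,fy=2.5,interpolation=cv2.INTER_CUBIC))
E
```

```text
t 13.05 p [ 0.5978 -0.1781  0.186 ] yaw 3.92 F [-0.1 -1.  -2.2] w 0.0193
```

View pics/c13.png

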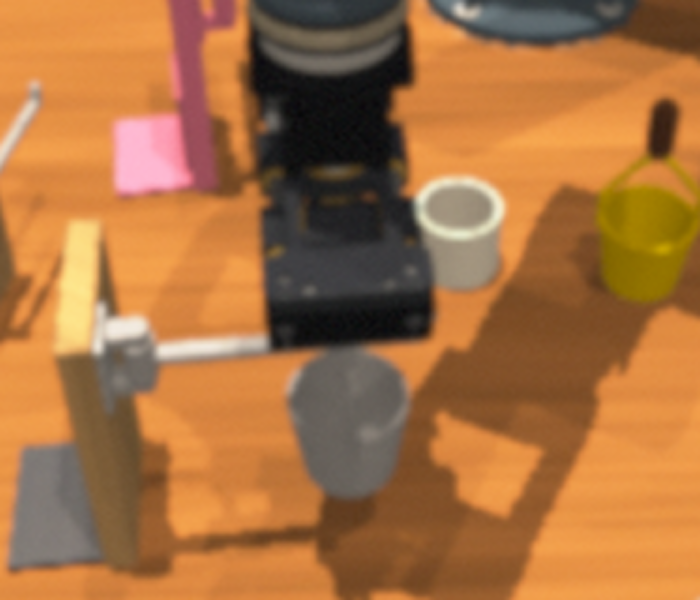

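Call:
carry_out([
  [1,0,0,0.04,0,0,0],
  [1,0,0,0.08,0,0,0],
  [1,0,0,0.08,0,0,0],
  [1,0,0,0.08,0,0,0],
])

```text
time: 13.5
position: [0.598, -0.1782, 0.1846]
tool_rot: [0.999, 0.034, 0.0, 0.0]
ft_force: [-0.7, 0.6, 3.4]
grip_width: 0.0191
```

```bash
python3 - <<'E'
from h import *
plan([],1)
E
```

```text
t 13.5 p [ 0.598  -0.1782  0.1846] yaw 3.92 F [-0.7  0.6  3.4] w 0.0191
```

Contact: the rod now carries the pail, with the wrist force changing sign to +3.4 N. I ease up a touch and release.

Call:
carry_out([
  [1,0,0,-0.02,0,0,0],
  [1,0,0,-0.02,0,0,0],
  [0.4,0,0,-0.02,0,0,0],
  [0.2,0,0,-0.02,0,0,0],
  [0,0,0,-0.02,0,0,0],
  [-0.2,0,0,-0.02,0,0,0],
  [-0.4,0,0,-0.02,0,0,0],
  [-0.4,0,0,-0.02,0,0,0],
])

```text
time: 14.3
position: [0.5977, -0.178, 0.1842]
tool_rot: [0.999, 0.034, -0.0, -0.0]
ft_force: [-0.7, 0.3, -0.5]
grip_width: 0.0568
```

```bash
python3 - <<'E'
from h import *
plan([],1);snap('wrist','w14.png')
E
```

```text
t 14.3 p [ 0.5977 -0.178   0.1842] yaw 3.91 F [-0.7  0.3 -0.5] w 0.0568
```

View pics/w14.png

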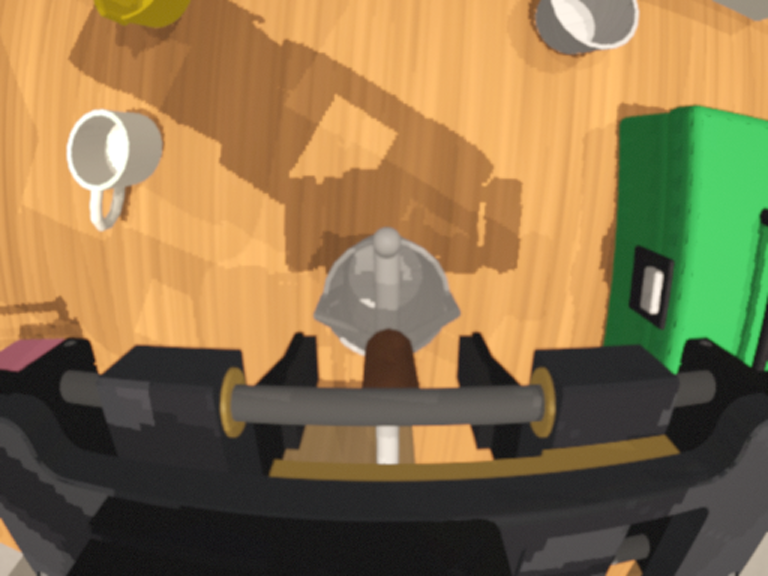

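The pail hangs upright, with its knob at (390,360) centred over the rod and the fingers clear on both sides. I open fully and retreat straight up.

Call:
carry_out([
  [-1,0,0,-0.1,0,0,0],
  [-1,0,0,-0.4,0,0,0],
  [-1,0,0,-1.0,0,0,0],
  [-1,0,0,-2.0,0,0,0],
  [-1,0,0,-3.2,0,0,0],
  [-1,0,0,-4.4,0,0,0],
  [-1,0,-1.5,-4.8,0,0,0],
  [-1,0,-3.0,-4.8,0,0,0],
])

```text
time: 15.15
position: [0.5941, -0.1039, 0.3077]
tool_rot: [0.999, 0.033, 0.003, 0.001]
ft_force: [0.0, 0.1, -0.7]
grip_width: 0.0867
```

Call:
carry_out([
  [-1,-1,-1.5,0,0,0,0],
  [-1,-2,-3,0,0,0,0],
  [-1,-3,-4.5,0,0,0,0],
  [-1,-4,-6,0,0,0,0],
  [-1,-4,-6,0,0,0,0],
  [-1,-4,-6,0,0,0,0],
])

```text
time: 15.75
position: [0.4826, 0.0401, 0.3054]
tool_rot: [0.999, 0.035, 0.001, 0.0]
ft_force: [0.8, -0.0, 0.1]
grip_width: 0.0869
```

```bash
python3 - <<'E'
from h import *
plan([],1);snap('scene','s15.png');snap('top','t15.png')
im=cv2.imread('pics/s15.png');cv2.imwrite('pics/c15.png',cv2.resize(im[220:460,220:500],None,fx=2.5,fy=2.5,interpolation=cv2.INTER_CUBIC))
im=cv2.imread('pics/t15.png');cv2.imwrite('pics/c16.png',cv2.resize(im[150:310,320:560],None,fx=3.3,fy=3.3,interpolation=cv2.INTER_CUBIC))
E
```

```text
t 15.75 p [0.4826 0.0401 0.3054] yaw 4.03 F [ 0.8 -0.   0.1] w 0.0869
```

View pics/c15.png

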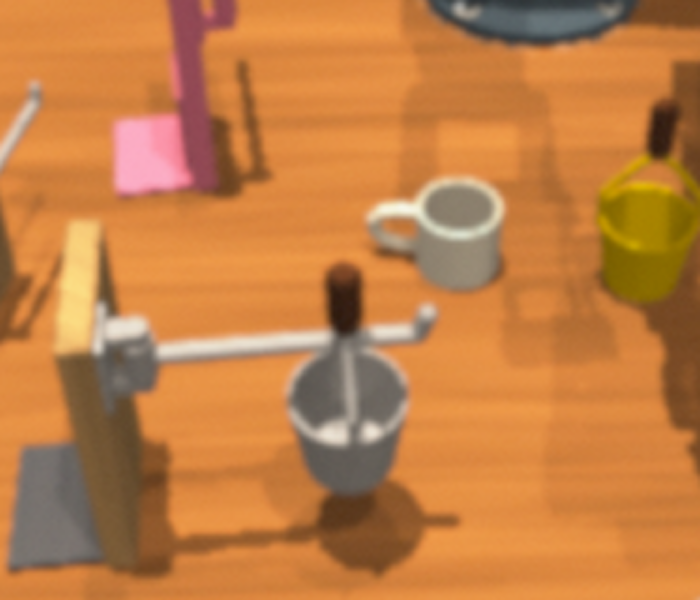

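View pics/c16.png

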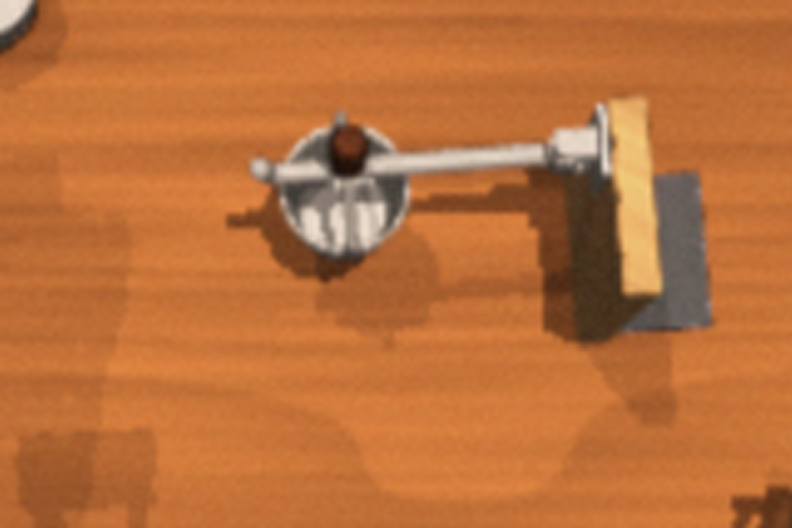

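The pail hangs from the rod with its knob at (345,300) in the scene crop. The rod is where it was, with the tip at (263,168) in the top crop. I wait a moment and check that nothing is still swinging.

Call:
carry_out([
  [-1,0,0,0,0,0,0],
  [-1,0,0,0,0,0,0],
  [-1,0,0,0,0,0,0],
  [-1,0,0,0,0,0,0],
  [-1,0,0,0,0,0,0],
  [-1,0,0,0,0,0,0],
  [-1,0,0,0,0,0,0],
  [-1,0,0,0,0,0,0],
])

```text
time: 16.65
position: [0.4825, 0.0396, 0.3043]
tool_rot: [0.999, 0.034, -0.0, 0.0]
ft_force: [1.1, 0.5, 0.2]
grip_width: 0.0867
```

```bash
python3 - <<'E'
from h import *
a,_=camera('top');ims=[a]
for i in range(6): ims.append(camera('top')[0])
print([int(np.abs(x[100:210,210:375].astype(int)-a[100:210,210:375]).max()) for x in ims])
b=cv2.imread('pics/t15.png');b=cv2.resize(b,(512,384))
print(np.abs(b[100:210,210:375,::-1].astype(int)-a[100:210,210:375]).max())
# pail underside height from scene depth
p,d=snap('scene','s17.png');ci=camera_info('scene');K=np.array(ci['mtx'])
r,c=np.mgrid[240:285,255:320];z=d[240:285,255:320]
P=np.stack([(c-K[0,2])/K[0,0]*z,(r-K[1,2])/K[1,1]*z,z],-1)@R.from_quat(ci['rotation']).as_matrix().T+np.array(ci['origin'])
m=(np.hypot(P[...,0]-.598,P[...,1]+.178)<.04)&(P[...,2]>.012)
print('lowest pail z',P[m][:,2].min(), m.sum())
hand_in()
E
```

```text
[0, 15, 16, 15, 19, 19, 15]
17
lowest pail z 0.1150347823899972 7
the job is handed in; nothing more can be done
```

The hook arm is swung out to its stop and the steel pail is hanging on it by its handle. I handed the job in at about 17 s with the gripper well away.

- **Arm:** I pushed it until it stopped at about 12 N. In the top view afterwards the rod measured about 4.0° and the board about 3.6° off the world axes, so they are square to within about 0.4°. The rod looked unmoved after the pail was hung.
- **Pail:** I gripped it by the wooden knob, threaded the arch over the upturned tip and lowered it until the wrist force showed the rod was carrying it. Both cameras show it hanging upright, about 110 mm from the hinge.
- **Stillness:** Seven frames over 0.35 s, and one from about a second earlier, differed only by what looks like image noise.
- **Failed check:** My depth estimate of the pail's underside caught only 7 pixels and gave 0.115 m, so it is not usable. The pail being clear of the worktop rests on the pictures and the stated geometry, which put the underside about 58 mm up.

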